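Set a locket under the video microscope at its close-up stop

ROBOT

A 7-joint arm with a two-finger parallel gripper is mounted at the origin on the work surface. World frame = base frame: x ahead of the robot, y to its left, z up, the work surface at z = 0. Lengths are in mm, angles in rad, forces in N, time in s.
With the tool pointing down it reaches from about 375 to 925 mm from the base axis. Payload 3.1 kg.
Tool frame: the origin (TCP) lies midway between the tips of the shut fingers; the grasp point (between the pads) lies 19 mm behind it; z points along the fingers, y is the line along which they close (so a half turn about z gives the same grasp; the last joint's range is limited). The gripper opens to 85 mm and grips with 20 to 120 N. Pads are 22 mm wide; open, the fingers measure 114 mm over their backs; the gripper's body (76 mm by 85 mm) begins 54 mm behind the grasp point. The pads swing forward as they close: fully open they stand 13 mm farther back than shut.
Start: joints at [1.143, 0.383, 0.044, 1.598, -0.018, 1.161, -0.05], TCP at [210.525, -614.965, 192.769] pointing down, gripper open.
Joint ranges: [-2.61, 2.61], [-0.41, 2.15], [-1.48, 1.57], [0, 2.5], [-1.57, 4.71], [0.05, 1.97], [-2.85, 2.85]. Speed limits (rad/s): [2.79, 2.79, 3.14, 3.14, 3.14, 3.14, 3.14].

INTERFACE

Orientations are given as a rotation vector (axis times angle).
In Python, from station import sense, cams, job gives the robot as it stands.
- The arm moves only by the tool servo_tool, never from a script. Its arguments are lists of equal length, an entry for each row: "dp": the shift along the tool's x, y, z in m, a list of three; "yaw": the turn about the tool's z in rad. A call has 1 to 10 rows; each row shifts and turns the commanded pose from where the row before left it, along the tool's axes as they then stand; what a row does not reach is not made up. A row lasts 1/10 s, in which the tool goes at most 50 mm and 8.59 degrees, less where a joint would pass 70% of its speed; a pose out of reach is approached as far as the arm can. A call with a gripper value outside its range is refused whole. "hand" is the finger opening in m, from 0 to 0.0854, set as the call begins (left out, the last holds). The fingers move at their own pace and stop on an object; the grip force is fixed at half the most. Time passes only in rows, so rows that do not move let the fingers close. It gives the time, the measured TCP pose, the force, the opening and the grip force at its end, in the units of the state.
- sense(): the state, without advancing time (a new reading comes with each control period).
- cams.snapshot(name): name is "scene" or "side" or "wrist"; returns the picture (420x560x3 uint8, blue, green, red); there is no depth.
- cams.calibration(name): a dict with "fov_y" (degrees; the focal length in pixels is half the picture's height over the tangent of half this angle, whatever the lens; pixels are square), "cx", "cy" (the principal point, pixels), "position" and "rotation" of the camera in the world. Camera axes: x right, y up, looking along -z (the intrinsics and any distortion apply to the point x, -y, -z); pixel columns grow to the right and rows downward; lengths in mm; the calibration is good to about 2 mm. A picture is of the moment at which its call begins: read the wrist's pose just before it. calibration takes no time and is no camera call; for the wrist camera it gives the pose at the moment of the call.
- job.hand_in(): hands the job in; it is judged then, once.
The state is a dict: "clock": time; "qpos": joint angles; "qvel": joint speeds; "effort": joint torques, N m; "eef_pos": TCP position; "tcp_rot": TCP orientation; "force": force on the tool from outside, world axes, zero at the start; "torque": the same for the moment, N m; "width": finger opening in mm; "grip_force": force on a finger pad.
Only numpy, scipy, OpenCV 4.12 (cv2) and the standard library are available. Lean on these libraries where they do the work, as an engineer would, in place of code of your own. Each camera call takes 0.05 s, during which the arm holds its last target. There are 200 camera calls.

TASK

Push the locket shuttle fully home under the video microscope, then turn the slim ribbed focus ring clockwise, seen from above, until it comes right up against its close-up stop. Turn that ring alone: do not touch the fixed rings just above and below it, and do not force it at the stop, or the lens unit will twist in its clamp. Leave everything else on the bench where it is.

Things in the scene. Friction and masses are not known exactly. Their poses are not given: they have to be found in the camera images.
- lens_axis (a point): Centre of the FOCUS RING, the slim black ribbed ring of the video microscope: diameter 46 mm, 10 mm high (171.5 to 181.5 mm above the bench), turning about this point's z (up). Clockwise from above drives it to its close-up stop. It starts an unknown 0.8 to 1.4 rad short of the stop, drags at about 0.12 N m and goes suddenly solid at the stop. Site +x points to the stand's column.
- scope: White stand of the video microscope, origin on the lens axis at bench height, z up. Base x -80 to +180, y -90 to +90 mm, 18 mm thick, 25 mm column at x +135 mm, 242 mm high; black carriage and knobs on it up to 171 mm high and 52 mm to either side. Clamp collar on the axis 60 mm across, 135 to 157 mm high; light ring 62 mm across, 92 to 112 mm high. The shuttle comes out on the -x side.
- lower_ring: Fixed plain metal ring with scale ticks just under the focus ring: diameter 54 mm, 160 to 170 mm above the bench, so a 1.5 mm gap below the focus ring and standing 4 mm out beyond it. Part of the lens unit. Must not be touched. Origin on the lens axis at bench height, z up.
- camera_head: Fixed ring and black camera head just above the focus ring: ring diameter 40 mm from 183 to 189 mm, head diameter 37 mm on up to its top at 213 mm above the bench; nothing stands above it. Part of the lens unit. Must not be touched. Origin on the lens axis at bench height, z up.
- barrel (a joint): Turn (rad) of the whole lens unit (camera head, fixed rings, barrel, light ring) in the stand's clamp collar, which holds it by friction only: 0 at the start; it slips when about 0.45 N m is put on it, e.g. by forcing the focus ring at its stop (clockwise from above reads negative). It must not twist.
- nose_tip (a point): Middle of the underside of the metal nosepiece (30 mm across) under the lens, which the focus ring drives straight down by 1.875 mm per rad: 80 mm above the bench fully back, 77 mm with the ring at its close-up stop. The movement is too small to judge the stop by measuring; it is felt at the ring.
- shuttle (a joint): How far (m) the locket shuttle stands out from home: 0 = fully home against its end stop with the locket under the lens, up to 0.065; it starts 0.035 to 0.06 out. Slides along the stand's x axis with about 2 N of friction, stays where it is left.
- tab_top (a point): Middle of the top edge of the shuttle's upright push tab, a metal plate 5 mm thick (along x), 50 mm wide (along y), its top 64.5 mm and the shuttle's upper face 26.5 mm above the bench. Site axes as the stand's: pushing the tab's outer (-x) face towards +x sends the shuttle home; at home the tab is 112.5 mm from the lens axis.
- spare: Loose brass locket, 30 x 20 x 7 mm, on the stand's base beside the column. Leave alone. Origin: centre of its underside.
- tweezers: Steel tweezers 130 mm long, lying beside the stand on its +y side. Leave alone. Origin: middle, underside.
- loupe: Folding loupe, 57 x 28 x 14 mm, on the bench on the stand's -y side. Leave alone. Origin: under its lens.
- pliers: Pliers 120 mm long, 11 mm high, on the bench. Leave alone. Origin: under the rivet.
- locket: Loose brass locket, 30 x 20 x 7 mm, on the white plaster board (170 x 240 x 20 mm). Leave alone. Origin: centre of its underside.
- burs: Round wooden bur block, 72 mm across, about 55 mm high with its burs. Leave alone. Origin: centre of its underside.
- wax: Brown bar of polishing compound, 110 x 42 x 34 mm. Leave alone. Origin: centre of its underside.
- buff: Flat felt buffing wheel, 100 mm across, 22 mm high, lying on the bench. Leave alone. Origin: centre of its underside.

How it is judged (in metres and radians):
On the way, in this order (a step that is already met when the one before it is completed fails the run):
1. the shuttle is fully home (value of joint shuttle below 0.003 m), for 0.2 s.
2. the focus ring is against its close-up stop (height (world z) of nose_tip below 0.07706 m), for 0.2 s.
At the end, for the whole second after the job is handed in: The shuttle is within 3 mm of home, the nosepiece within 0.06 mm (about 0.03 rad of the ring) of its close-up stop, and the lens unit is turned less than 0.05 rad from where it stood (value of joint shuttle below 0.003 m and height (world z) of nose_tip below 0.07706 m and value of joint barrel between -0.05 and 0.05 rad); the robot touches nothing.
It fails at once if the fixed ring below the focus ring is touched (contact force between any of the fingers, the arm and lower_ring above 0.5 N).
It fails at once if the camera head or its fixed ring is touched (contact force between any of the fingers, the arm and camera_head above 0.5 N).
It fails at once if the lens unit is twisted in its clamp by more than 0.05 rad (value of joint barrel above 0.05 rad or value of joint barrel below -0.05 rad).
It fails at once if another thing on the bench is moved by more than 20 mm (distance of any of spare, tweezers, loupe, pliers, locket, burs, wax, buff from where it was at the start of the episode above 0.02 m).
It also fails if it takes over 67 s, if anything falls off the work surface, if the arm or the gripper's body presses on something with over 40 N, if the wrist force passes 120 N, or if a joint passes its speed limit or range.

## Working session

There is one attempt and no reset: what is moved stays moved. The work goes in short steps, Python scripts to look and compute and a tool call to move; the robot and the scene stay as the last step left them, time stands still between calls to the robot, and variables do not carry over. Pictures are saved under pics/ and viewed, at most 10 in all, crops included, and the job is handed in when it is done.

Besides the shell and the picture viewer there is one more tool, called after "Request:" as a command line: name --pt "numbers of a row" for each row, then --argument value for the rest. servo_tool: Moves the arm, as the interface text tells. Its arguments: {"type":"object","properties":{"dp":{"type":"array","items":{"type":"array","items":{"type":"number"}}},"yaw":{"type":"array","items":{"type":"number"}},"hand":{"type":"number"}},"required":["dp","yaw"]}

```bash
ls; mkdir -p pics; python3 - <<'E'
from station import sense,cams,job
import cv2
s=sense();print(s)
for n in("scene","side"):
    cv2.imwrite(f"pics/{n}0.png",cams.snapshot(n));print(n,cams.calibration(n))
print(cams.calibration("wrist"))
E
```

```text
pics
{'clock': 0.0, 'qpos': array([ 1.14322219,  0.38383226,  0.04381586,  1.5996023 , -0.0178987 ,
        1.16118701, -0.04991834]), 'qvel': array([-6.83701452e-04,  5.96208437e-04, -2.89081523e-05,  5.58680895e-04,
        4.59954901e-04,  1.81713138e-03,  1.25413393e-03]), 'effort': array([-3.50030609e-05, -4.33457744e+01,  1.02467459e+00, -2.49512064e+01,
        1.06074993e-02,  1.13341937e-02,  8.86959924e-06]), 'eef_pos': array([ 210.14678868, -613.97797628,  191.37565095]), 'tcp_rot': array([-3.09642234e+00, -5.15362394e-01,  8.89096735e-04]), 'force': array([ 0.0017693 , -0.19163364, -1.02797029]), 'torque': array([0.00386965, 0.01700345, 0.04484393]), 'grip_force': 0.0, 'width': 85.69383938029083}
scene {'fov_y': 56.31426126334283, 'cx': 276.97310745885227, 'cy': 202.09924540050133, 'position': array([1436.31134075,  271.70266638,  784.17704107]), 'rotation': array([0.6027846 , 0.8985881 , 1.77824618])}
side {'fov_y': 44.935220087560594, 'cx': 288.38885681411455, 'cy': 206.52066977764315, 'position': array([  60.2853012 ,  481.00547614, 1017.46449165]), 'rotation': array([ 0.3554705 , -0.83352256, -2.1963105 ])}
{'fov_y': 67.55101581305794, 'cx': 280.5766605161928, 'cy': 207.4117392860987, 'position': array([ 283.63373673, -590.23692112,  372.49923033]), 'rotation': array([-0.26250849,  0.18963467, -1.23109066])}
```

View pics/scene0.png

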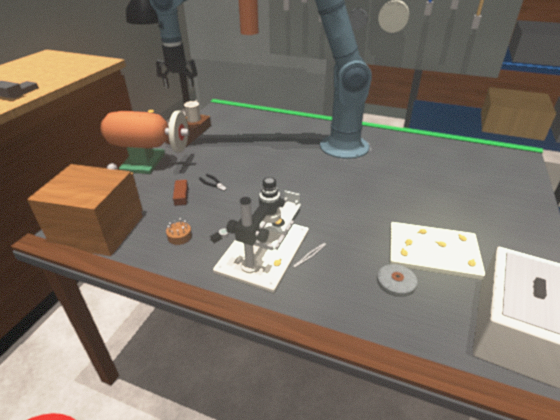

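View pics/side0.png

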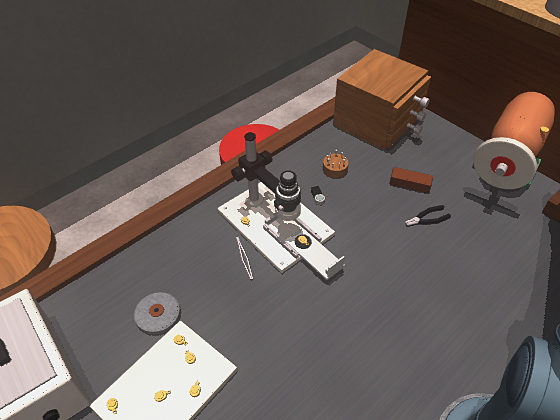

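The scene view shows the stand at about (265,235) with the camera head top at (269,183). In the side view the head top is at (289,175) and the push tab at (337,267). I'll enlarge both.

```bash
python3 - <<'E'
import cv2,numpy as np
a=cv2.imread("pics/side0.png")[125:285,205:360]
b=cv2.imread("pics/scene0.png")[170:290,205:335]
a=cv2.resize(a,None,fx=3.5,fy=3.5,interpolation=2)[:560,:400] if 0 else cv2.resize(a,(387,400),interpolation=2)
b=cv2.resize(b,(390,360),interpolation=2)
o=np.zeros((400,790,3),np.uint8);o[:,:387]=a;o[:360,395:785]=b
cv2.imwrite("pics/crop0.png",o)
E
```

```text
(no output)
```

View pics/crop0.png

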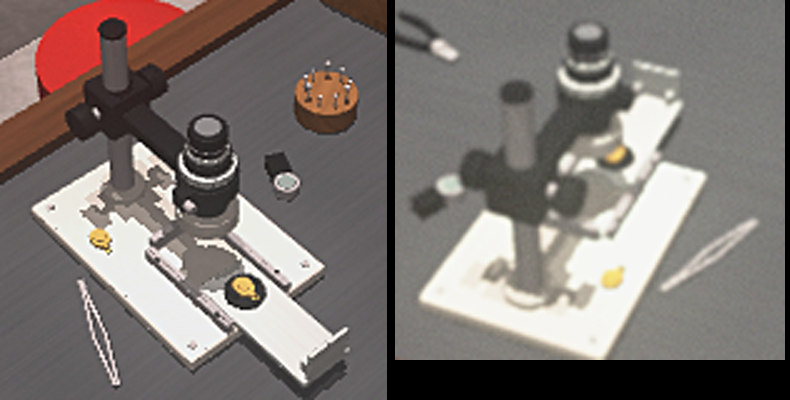

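```bash
cat >h.py <<'E'
import numpy as np,cv2
from scipy.spatial.transform import Rotation as R
def proj(c,P):
    f=210/np.tan(np.radians(c["fov_y"])/2)
    q=(np.asarray(P,float)-c["position"])@R.from_rotvec(c["rotation"]).as_matrix()
    return np.stack([c["cx"]-f*q[:,0]/q[:,2],c["cy"]+f*q[:,1]/q[:,2]],1)
def stand(p,L):
    L=np.asarray(L,float);c,s=np.cos(p[2]),np.sin(p[2])
    return np.stack([p[0]+c*L[:,0]-s*L[:,1],p[1]+s*L[:,0]+c*L[:,1],L[:,2]],1)
E
python3 - <<'E'
from h import *
from station import cams
from scipy.optimize import least_squares
A,B=cams.calibration("side"),cams.calibration("scene")
L=lambda s:[(0,0,213),(135,0,242),(180,90,18),(-80,90,18),(-80,-90,18),(-112.5-s,25,64.5),(-112.5-s,-25,64.5)]
ua=np.array([(209,126),(113,27),(33,208),(193,367),(326,266),(305,357),(347,331)])/2.5+[205,125]
M=[(0,0,213),(135,0,242),(-80,90,18),(180,90,18),(180,-90,18)]
ub=(np.array([(588,32),(517,92),(707,172),(602,357),(420,300)])-[395,0])/3+[205,170]
f=lambda p:np.r_[(proj(A,stand(p,L(p[3])))-ua).ravel(),(proj(B,stand(p,M))-ub).ravel()]
best=min((least_squares(f,[700,-200,y,45],loss="soft_l1") for y in np.arange(-3,3,1)),key=lambda r:r.cost)
print(best.x,best.cost);print(f(best.x).reshape(-1,2).round(1))
E
```

```text
[641.75506853 -66.18327463 -37.73186608  54.76654334] 6.588064439524297
[[-0.6  1.4]
 [-0.5  0.9]
 [-1.8  0.2]
 [-1.  -0.7]
 [ 0.1  0.6]
 [ 1.   0.2]
 [-0.2 -1.2]
 [-0.2 -0.5]
 [-0.5 -1.4]
 [-0.4 -0.3]
 [ 0.  -0.2]
 [-1.1 -1.5]]
```

```bash
python3 - <<'E'
from h import *
from station import cams
from scipy.optimize import least_squares
A,B=cams.calibration("side"),cams.calibration("scene")
for n,a,b in(("wheel",(505,165),(178,132)),("wax",(411,178),(181,183)),("pliers",(432,214),(208,180)),("loupe",(318,196),(221,236)),("motor end",(530,100),(105,125))):
    r=least_squares(lambda p:np.r_[(proj(A,[p])-a)[0],(proj(B,[p])-b)[0]],[600,-300,50]);print(n,r.x.round(),r.cost.round(1))
E
```

```text
wheel [ 358. -544.  137.] 0.1
wax [ 537. -427.   46.] 4.5
pliers [ 434. -391.    7.] 0.2
loupe [ 681. -213.    7.] 1.4
motor end [ 442. -796.  162.] 0.2
```

Request:
servo_tool --pt "0 0 -0.01" --pt "0 0 -0.01" --pt "0 0 -0.01" --pt "0 0 -0.01" --pt "0 0 -0.01" --pt "0 0 -0.01" --pt "0 0 -0.01" --pt "0 0 -0.01" --pt "0 0 0" --pt "0 0 0" --yaw '[-0.12,-0.12,-0.12,-0.12,-0.12,-0.12,-0.12,-0.12,-0.12,-0.128]' --hand 0.05

```text
clock: 1.1
eef_pos: [210.4, -614.8, 272.6]
tcp_rot: [-2.252, -2.19, -0.0]
force: [0.1, -0.8, -1.4]
width: 50.0
grip_force: 0.0
```

Request:
servo_tool --pt "0.04 0.014 0" --pt "0.046 0.016 0" --pt "0.046 0.016 0" --pt "0.046 0.016 0" --pt "0.046 0.016 0" --pt "0.046 0.016 0" --pt "0.046 0.016 0" --pt "0.046 0.016 0" --pt "0.046 0.016 0" --pt "0.046 0.016 0" --yaw '[0,0,0,0,0,0,0,0,0,0]' --hand 0.05

```text
clock: 2.1
eef_pos: [383.3, -164.4, 272.4]
tcp_rot: [-2.258, -2.184, 0.001]
force: [0.9, -0.4, 0.0]
width: 50.1
grip_force: 0.0
```

Request:
servo_tool --pt "0.045 0.01 0" --pt "0.045 0.01 0.03" --pt "0 0 0.04" --pt "0 0 0.04" --pt "0 0 0.04" --pt "0 0 0.04" --pt "0 0 0.02" --pt "0 0 0" --pt "0 0 0" --pt "0 0 0" --yaw '[0,0,0,0,0,0,0,0,0,0]'

```text
clock: 3.1
eef_pos: [406.9, -81.5, 67.0]
tcp_rot: [2.256, 2.182, 0.002]
force: [1.0, 0.1, -0.2]
width: 49.7
grip_force: 0.0
```

Request:
servo_tool --pt "0 0 0.02" --pt "0 0 0.02" --pt "0 0 0.015" --pt "0 0 0.005" --pt "0 0 0.002" --pt "0 0 0" --pt "0 0 0" --yaw '[0,0,0,0,0,0,0]' --hand 0.046

```text
clock: 3.8
eef_pos: [406.5, -81.5, 4.5]
tcp_rot: [2.256, 2.183, 0.002]
force: [0.6, -0.4, 0.9]
width: 46.3
grip_force: 0.0
```

```bash
python3 - <<'E'
from station import sense,cams
import cv2
cv2.imwrite("pics/w1.png",cams.snapshot("wrist"));s=sense();print(s["eef_pos"],s["qpos"],s["force"])
E
```

```text
[406.32692058 -81.48569661   4.40609521] [ 0.69828265  0.30440624 -0.6435176   2.25380295  0.29826919  0.66127958
 -0.19357011] [ 0.09162309  0.40875238 -1.26836491]
```

View pics/w1.png

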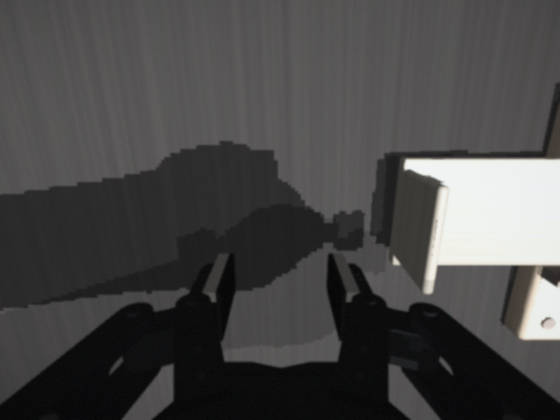

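The tab's top edge runs from (443,185) to (430,290), with the fingertips to its left at about (218,258) and (340,258). Next I'll feel for the bench.

Request:
servo_tool --pt "0 0 0.0015" --pt "0 0 0.0015" --pt "0 0 0" --yaw '[0,0,0]'

```text
clock: 4.15
eef_pos: [405.2, -81.2, 0.4]
tcp_rot: [-2.258, -2.184, 0.0]
force: [-0.1, -0.9, -0.1]
width: 46.1
grip_force: 0.0
```

Request:
servo_tool --pt "0 0 0.0015" --pt "0 0 0" --pt "0 0 0" --yaw '[0,0,0]'

```text
clock: 4.45
eef_pos: [405.2, -81.1, -1.1]
tcp_rot: [-2.257, -2.184, 0.0]
force: [0.4, -0.2, -0.5]
width: 46.0
grip_force: 0.0
```

Request:
servo_tool --pt "0 0 0.0015" --pt "0 0 0" --pt "0 0 0" --yaw '[0,0,0]'

```text
clock: 4.75
eef_pos: [405.2, -81.1, -2.6]
tcp_rot: [-2.258, -2.184, 0.0]
force: [0.2, -0.3, -0.5]
width: 45.8
grip_force: 0.0
```

```bash
python3 - <<'E'
from h import *
from station import cams
c=cams.calibration("wrist")
# intersect pixel rays at z=64.5
f=210/np.tan(np.radians(c["fov_y"])/2)
for u,v in((443,185),(430,290),(437,238)):
    d=R.from_rotvec(c["rotation"]).apply([(u-c["cx"])/f,-(v-c["cy"])/f,-1]);p=c["position"];print((p+d*(64.5-p[2])/d[2]).round(1))
E
```

```text
[468.3 -34.4  64.5]
[468.4 -79.   64.5]
[468.6 -55.7  64.5]
```

Request:
servo_tool --pt "0 0 0.001" --pt "0 0 0" --pt "0 0 0" --yaw '[0,0,0]'

```text
clock: 5.05
eef_pos: [405.3, -81.2, -3.5]
tcp_rot: [-2.258, -2.185, -0.0]
force: [0.4, -0.1, -0.2]
width: 46.4
grip_force: 0.0
```

Request:
servo_tool --pt "0 0 0.001" --pt "0 0 0" --pt "0 0 0" --yaw '[0,0,0]'

```text
clock: 5.35
eef_pos: [405.3, -81.2, -4.5]
tcp_rot: [-2.258, -2.184, 0.0]
force: [-0.2, -0.1, 0.8]
width: 46.4
grip_force: 0.0
```

Request:
servo_tool --pt "0 0 0.001" --pt "0 0 0" --pt "0 0 0" --yaw '[0,0,0]'

```text
clock: 5.65
eef_pos: [405.2, -81.1, -5.5]
tcp_rot: [-2.258, -2.184, 0.0]
force: [-0.5, -0.0, -1.2]
width: 46.0
grip_force: 0.0
```

Request:
servo_tool --pt "0 0 0.001" --pt "0 0 0" --pt "0 0 0" --yaw '[0,0,0]'

```text
clock: 5.95
eef_pos: [405.3, -81.1, -6.5]
tcp_rot: [-2.258, -2.184, 0.0]
force: [-0.3, 0.2, 0.3]
width: 46.2
grip_force: 0.0
```

Request:
servo_tool --pt "0 0 0.001" --pt "0 0 0" --pt "0 0 0" --yaw '[0,0,0]'

```text
clock: 6.25
eef_pos: [405.3, -81.2, -7.5]
tcp_rot: [-2.258, -2.184, -0.0]
force: [0.5, 0.3, -0.1]
width: 46.1
grip_force: 0.0
```

Request:
servo_tool --pt "0 0 0.001" --pt "0 0 0" --pt "0 0 0" --yaw '[0,0,0]'

```text
clock: 6.55
eef_pos: [405.3, -81.1, -8.5]
tcp_rot: [-2.258, -2.185, 0.0]
force: [0.0, 0.2, 0.0]
width: 46.3
grip_force: 0.0
```

Request:
servo_tool --pt "0 0 0.001" --pt "0 0 0" --pt "0 0 0" --yaw '[0,0,0]'

```text
clock: 6.85
eef_pos: [405.3, -81.2, -9.5]
tcp_rot: [-2.258, -2.184, 0.0]
force: [-0.2, -0.6, -0.3]
width: 45.9
grip_force: 0.0
```

Request:
servo_tool --pt "0 0 0.001" --pt "0 0 0" --pt "0 0 0" --yaw '[0,0,0]'

```text
clock: 7.15
eef_pos: [405.3, -81.2, -10.5]
tcp_rot: [-2.258, -2.185, -0.0]
force: [0.1, 1.3, 0.1]
width: 46.2
grip_force: 0.0
```

```bash
python3 - <<'E'
from station import sense,cams
import cv2
a=cams.snapshot("side");s=sense();print(s["eef_pos"],s["force"],s["width"])
b=cams.snapshot("wrist")
import numpy as np
from h import *
print(proj(cams.calibration("side"),[[405,-81,0]]))
u,v=proj(cams.calibration("side"),[[405,-81,20]])[0].astype(int)
c=cv2.resize(a[max(v-60,0):v+40,u-50:u+50],(400,400),interpolation=2)
d=cv2.resize(b[200:320,170:290+100],(667,400),interpolation=2)[:,:395]
cv2.imwrite("pics/c2.png",np.hstack([c,cv2.resize(b[200:340,180:380],(400,400*140//200)) if 0 else cv2.resize(b[200:400,180:380],(400,400))]))
E
```

```text
[405.28865883 -81.1762743  -10.51321034] [-0.81835441 -0.44575642 -0.14539769] 45.947128245262
[[361.45961052 291.23518605]]
```

View pics/c2.png

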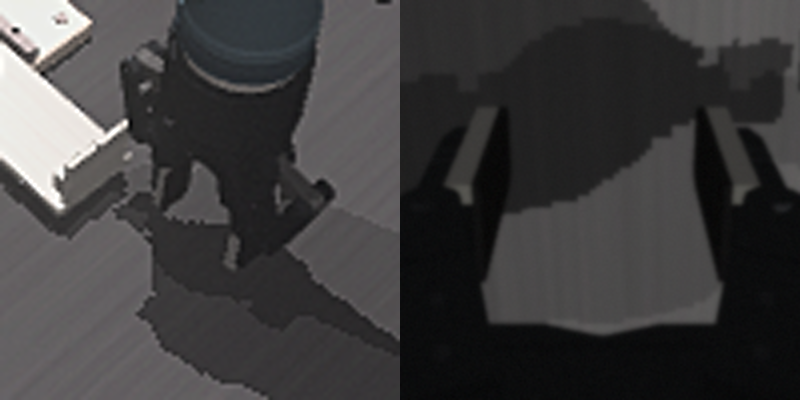

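Request:
servo_tool --pt "0 0 0.001" --pt "0 0 0" --pt "0 0 0" --yaw '[0,0,0]'

```text
clock: 7.55
eef_pos: [405.2, -81.2, -11.5]
tcp_rot: [-2.258, -2.184, 0.0]
force: [-0.1, -0.4, 0.0]
width: 45.9
grip_force: 0.0
```

Request:
servo_tool --pt "0 0 0.001" --pt "0 0 0" --pt "0 0 0" --yaw '[0,0,0]'

```text
clock: 7.85
eef_pos: [405.3, -81.2, -12.5]
tcp_rot: [-2.258, -2.184, 0.0]
force: [-0.0, -0.3, -0.0]
width: 46.1
grip_force: 0.0
```

Request:
servo_tool --pt "0 0 0.001" --pt "0 0 0" --pt "0 0 0" --yaw '[0,0,0]'

```text
clock: 8.15
eef_pos: [405.3, -81.2, -13.5]
tcp_rot: [-2.258, -2.184, 0.0]
force: [-0.3, 0.6, -0.1]
width: 46.2
grip_force: 0.0
```

Request:
servo_tool --pt "0 0 0.001" --pt "0 0 0" --pt "0 0 0.001" --pt "0 0 0" --yaw '[0,0,0,0]'

```text
clock: 8.55
eef_pos: [405.2, -81.2, -15.6]
tcp_rot: [-2.258, -2.184, 0.0]
force: [-0.5, 0.1, 0.2]
width: 45.8
grip_force: 0.0
```

```bash
python3 - <<'E'
from station import sense,cams
from h import *
import cv2
s=sense();print(s["eef_pos"],s["force"],s["effort"])
b=cams.snapshot("wrist");c=cams.calibration("wrist")
T=R.from_rotvec(s["tcp_rot"]);p=s["eef_pos"]
# expected pixels of the inner tip edges (23 each side, pad half width 11) for various back offsets
for back in(0,4,8,12,16):
    print(back,proj(c,[p+T.apply([x,y,-back]) for y in(-23,23) for x in(-11,11)]).round(0).tolist())
cv2.imwrite("pics/c3.png",cv2.resize(cv2.convertScaleAbs(b[200:350,180:380],alpha=2.2,beta=20),(800,600),interpolation=2))
E
```

```text
[405.20929666 -81.18170007 -15.59578476] [-0.45387508  0.13050376  0.21157954] [-8.52392754e-03 -2.78529364e+01 -3.70882139e+00 -1.49567771e+01
  1.39493789e-02 -1.24962887e-02 -7.19735472e-03]
0 [[243.0, 253.0], [241.0, 220.0], [315.0, 253.0], [316.0, 220.0]]
4 [[242.0, 256.0], [240.0, 222.0], [316.0, 256.0], [317.0, 222.0]]
8 [[241.0, 259.0], [240.0, 225.0], [317.0, 258.0], [318.0, 225.0]]
12 [[240.0, 262.0], [239.0, 227.0], [317.0, 262.0], [319.0, 227.0]]
16 [[239.0, 265.0], [238.0, 230.0], [318.0, 265.0], [319.0, 230.0]]
```

View pics/c3.png

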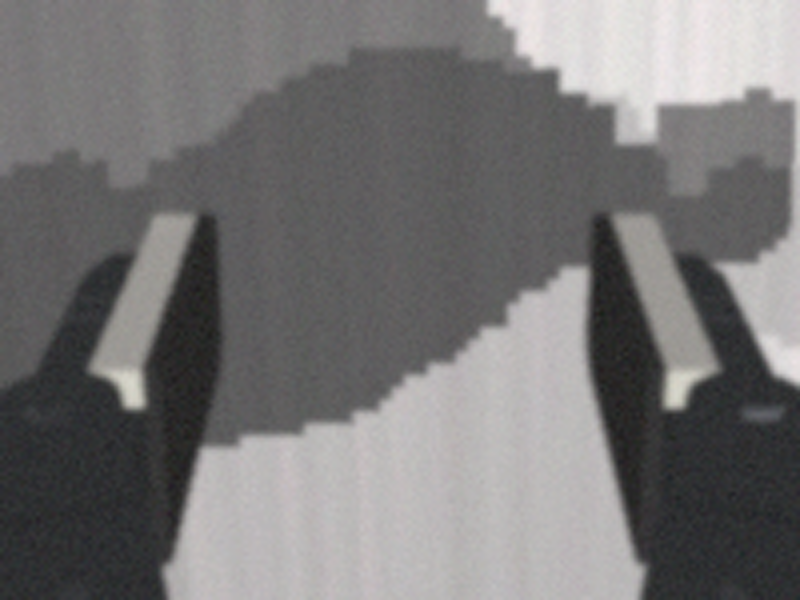

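```bash
python3 - <<'E'
from station import cams
from h import *
c=cams.calibration("side")
u,v=proj(c,[[405,-81,20]])[0].astype(int)
for z in(0,10,20,30,40):
    print(z,((proj(c,[[405-23,-81+11,z],[405-33,-81+11,z],[405-33,-92,z],[405+23,-70,z],[405+33,-70,z]])-[u-50,v-60])*4).round(0).tolist())
E
```

```text
0 [[215.0, 297.0], [228.0, 309.0], [253.0, 286.0], [156.0, 247.0], [143.0, 237.0]]
10 [[217.0, 288.0], [231.0, 299.0], [256.0, 277.0], [158.0, 238.0], [145.0, 227.0]]
20 [[219.0, 279.0], [233.0, 290.0], [258.0, 267.0], [159.0, 228.0], [146.0, 218.0]]
30 [[222.0, 270.0], [235.0, 281.0], [261.0, 258.0], [161.0, 219.0], [148.0, 208.0]]
40 [[224.0, 260.0], [237.0, 271.0], [263.0, 248.0], [163.0, 209.0], [150.0, 198.0]]
```

Both views put the fingertips about 40 mm behind the reported TCP, still well above the bench. I'll keep feeling down.

Request:
servo_tool --pt "0 0 0.005" --pt "0 0 0.004" --pt "0 0 0.002" --pt "0 0 0.002" --pt "0 0 0" --yaw '[0,0,0,0,0]'

```text
clock: 9.1
eef_pos: [405.0, -81.0, -28.8]
tcp_rot: [-2.257, -2.184, 0.001]
force: [0.4, -0.2, -0.8]
width: 46.3
grip_force: 0.0
```

Request:
servo_tool --pt "0 0 0.001" --pt "0 0 0.001" --pt "0 0 0.001" --pt "0 0 0" --yaw '[0,0,0,0]'

```text
clock: 9.5
eef_pos: [405.2, -81.2, -31.6]
tcp_rot: [-2.258, -2.184, 0.0]
force: [-0.1, 0.5, -0.6]
width: 46.1
grip_force: 0.0
```

Request:
servo_tool --pt "0 0 0.001" --pt "0 0 0.001" --pt "0 0 0.001" --pt "0 0 0" --yaw '[0,0,0,0]'

```text
clock: 9.9
eef_pos: [405.1, -81.2, -34.6]
tcp_rot: [-2.258, -2.184, 0.0]
force: [0.0, -0.5, 0.2]
width: 46.2
grip_force: 0.0
```

Request:
servo_tool --pt "0 0 0.001" --pt "0 0 0.001" --pt "0 0 0" --yaw '[0,0,0]'

```text
clock: 10.2
eef_pos: [405.2, -81.2, -36.6]
tcp_rot: [-2.258, -2.184, 0.0]
force: [0.5, 0.1, 0.7]
width: 46.4
grip_force: 0.0
```

Request:
servo_tool --pt "0 0 0.001" --pt "0 0 0.001" --pt "0 0 0" --yaw '[0,0,0]'

```text
clock: 10.5
eef_pos: [405.2, -81.1, -38.6]
tcp_rot: [-2.258, -2.184, 0.0]
force: [-0.2, 0.1, 0.7]
width: 45.9
grip_force: 0.0
```

Request:
servo_tool --pt "0 0 0.001" --pt "0 0 0.001" --pt "0 0 0" --yaw '[0,0,0]'

```text
clock: 10.8
eef_pos: [405.2, -81.2, -40.6]
tcp_rot: [-2.258, -2.184, 0.0]
force: [0.8, -0.4, -0.8]
width: 45.9
grip_force: 0.0
```

Request:
servo_tool --pt "0 0 0.001" --pt "0 0 0.001" --pt "0 0 0" --yaw '[0,0,0]'

```text
clock: 11.1
eef_pos: [405.3, -81.3, -40.9]
tcp_rot: [2.257, 2.185, -0.004]
force: [-6.9, 0.3, 20.8]
width: 46.2
grip_force: 10.7
```

Request:
servo_tool --pt "0 0 0.001" --pt "0 0 0.001" --pt "0 0 0" --yaw '[0,0,0]'

```text
clock: 11.4
eef_pos: [405.3, -81.4, -41.0]
tcp_rot: [2.257, 2.184, -0.008]
force: [-12.7, 2.4, 45.1]
width: 46.2
grip_force: 22.6
```

Request:
servo_tool --pt "0 0 0.001" --pt "0 0 0.001" --pt "0 0 0" --yaw '[0,0,0]'

```text
clock: 11.7
eef_pos: [405.3, -81.6, -41.2]
tcp_rot: [2.256, 2.184, -0.013]
force: [-20.2, 4.1, 69.0]
width: 45.7
grip_force: 34.3
```

Request:
servo_tool --pt "0 0 -0.006" --pt "0 0 -0.01" --pt "0 0 -0.01" --pt "0.01 0 -0.01" --pt "0.013 0 -0.01" --pt "0 0 0" --pt "0 0 0" --pt "0 0 0" --pt "0 0 0" --yaw '[0,0,0,0,0,0,0,0,0]' --hand 0.0

```text
clock: 12.6
eef_pos: [405.5, -58.4, -1.0]
tcp_rot: [-2.258, -2.183, 0.001]
force: [-0.1, -0.2, -0.3]
width: 0.2
grip_force: 0.0
```

Request:
servo_tool --pt "0 0.01 0" --pt "0 0.01 0" --pt "0 0.01 0" --pt "0 0.005 0" --pt "0 0.005 0" --pt "0 0.005 0" --pt "0 0.005 0" --pt "0 0 0" --yaw '[0,0,0,0,0,0,0,0]'

```text
clock: 13.4
eef_pos: [456.5, -59.8, -0.5]
tcp_rot: [-2.258, -2.184, -0.0]
force: [0.1, -0.0, 0.2]
width: 0.2
grip_force: 0.0
```

Request:
servo_tool --pt "0 0.006 0" --pt "0 0.006 0" --pt "0 0.006 0" --pt "0 0.006 0" --pt "0 0.006 0" --pt "0 0.003 0" --pt "0 0.003 0" --pt "0 0.003 0" --pt "0 0 0" --yaw '[0,0,0,0,0,0,0,0,0]'

```text
clock: 14.3
eef_pos: [495.7, -61.1, -0.4]
tcp_rot: [2.257, 2.184, 0.001]
force: [-1.4, 0.4, 0.3]
width: -0.4
grip_force: 0.6
```

Request:
servo_tool --pt "0 0.002 0" --pt "0 0.002 0" --pt "0 0.002 0" --pt "0 0 0" --yaw '[0,0,0,0]'

```text
clock: 14.7
eef_pos: [501.7, -61.4, -0.3]
tcp_rot: [2.257, 2.184, 0.001]
force: [-0.3, -0.6, -1.6]
width: 0.2
grip_force: 0.6
```

Request:
servo_tool --pt "0 0.002 0" --pt "0 0.002 0" --pt "0 0 0" --yaw '[0,0,0]'

```text
clock: 15.0
eef_pos: [505.7, -61.5, -0.4]
tcp_rot: [2.257, 2.184, 0.001]
force: [-1.3, 0.3, -0.6]
width: 0.0
grip_force: 0.6
```

Request:
servo_tool --pt "0 0.002 0" --pt "0 0.002 0" --pt "0 0 0" --yaw '[0,0,0]'

```text
clock: 15.3
eef_pos: [509.7, -61.6, -0.4]
tcp_rot: [2.257, 2.184, 0.001]
force: [-1.5, -0.4, -0.4]
width: 0.0
grip_force: 0.6
```

Request:
servo_tool --pt "0 0.001 0" --pt "0 0.001 0" --pt "0 0 0" --yaw '[0,0,0]'

```text
clock: 15.6
eef_pos: [511.4, -61.7, -0.4]
tcp_rot: [2.258, 2.184, 0.001]
force: [-1.5, 0.4, 0.9]
width: -0.1
grip_force: 0.8
```

Request:
servo_tool --pt "0 0.001 0" --pt "0 0.001 0" --pt "0 0 0" --yaw '[0,0,0]'

```text
clock: 15.9
eef_pos: [512.5, -61.7, -0.5]
tcp_rot: [-2.257, -2.184, 0.002]
force: [-3.7, -0.3, 3.7]
width: 0.2
grip_force: 1.8
```

Request:
servo_tool --pt "0 0.001 0" --pt "0 0 0" --yaw '[0,0]'

```text
clock: 16.1
eef_pos: [512.4, -61.8, -0.7]
tcp_rot: [-2.256, -2.183, 0.004]
force: [-5.9, 0.2, 6.1]
width: -0.0
grip_force: 2.8
```

Request:
servo_tool --pt "0 0.001 0" --pt "0 0 0" --pt "0 0 0" --yaw '[0,0,0]'

```text
clock: 16.4
eef_pos: [512.3, -61.8, -0.8]
tcp_rot: [-2.255, -2.182, 0.007]
force: [-7.6, -0.3, 6.5]
width: -0.0
grip_force: 3.6
```

Request:
servo_tool --pt "0 -0.01 0" --pt "0 -0.02 0" --pt "0 -0.01 -0.02" --pt "0 0 -0.04" --pt "0 0 -0.04" --pt "0 0 -0.04" --pt "0 0 -0.04" --pt "0 0 -0.04" --pt "0 0.01 -0.02" --pt "0 0.03 0" --yaw '[0,0,0,0,0,0,0,0,0,0]' --hand 0.085

```text
clock: 17.4
eef_pos: [518.3, -62.5, 244.7]
tcp_rot: [2.251, 2.176, 0.007]
force: [1.4, 0.0, 0.7]
width: 85.2
grip_force: 0.0
```

Request:
servo_tool --pt "0 0.03 0" --pt "0 0.04 0" --pt "0 0.04 0" --pt "0 0.02 0" --pt "0 0 0" --pt "0 0 0" --yaw '[0,0,0,0,0,0]'

```text
clock: 18.0
eef_pos: [645.2, -65.6, 239.2]
tcp_rot: [-2.257, -2.185, -0.002]
force: [0.3, 0.3, 0.3]
width: 85.1
grip_force: 0.0
```

```bash
python3 - <<'E'
from station import sense,cams
import cv2
s=sense();c=cams.calibration("wrist");cv2.imwrite("pics/w4.png",cams.snapshot("wrist"));print(s["eef_pos"],s["tcp_rot"],s["qpos"],c)
cv2.imwrite("pics/s4.png",cams.snapshot("side"))
E
```

```text
[645.22549289 -65.6334942  239.22933181] [-2.25712534e+00 -2.18487017e+00 -1.62836924e-03] [ 0.56680844  0.43490809 -0.70323317  1.52037261  0.28656247  1.29120927
 -0.20216115] {'fov_y': 67.55101581305794, 'cx': 280.5766605161928, 'cy': 207.4117392860987, 'position': array([648.58125947,  10.07377941, 420.31117535]), 'rotation': array([-0.30357315,  0.00392808, -0.03287176])}
```

View pics/w4.png

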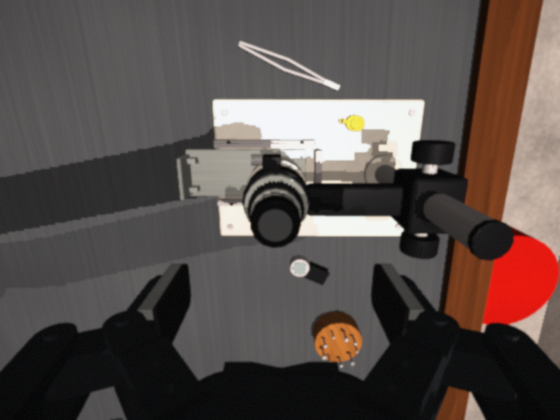

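```bash
cat >>h.py <<'E'
def back(c,u,v,z):
    f=210/np.tan(np.radians(c["fov_y"])/2)
    d=R.from_rotvec(c["rotation"]).apply([(u-c["cx"])/f,-(v-c["cy"])/f,-1]);p=c["position"]
    return (p+d*(z-p[2])/d[2]).round(1)
E
python3 - <<'E'
from h import *
from station import cams
c=cams.calibration("wrist")
g=cv2.imread("pics/w4.png")
print(back(c,275,221,213),back(c,490,240,242),"tab",[back(c,182,y,64.5) for y in(158,198)])
# base corners
for q in((214,100),(423,100),(220,237)):print(back(c,*q,18))
for x in(0,):
  print(proj(c,[(645.2+s*42.5,-65.6+d,z) for z in(239,282,287) for s in(-1,1) for d in(-11,11)]).round(0).tolist())
h=cv2.resize(cv2.convertScaleAbs(g[150:270,225:335],alpha=3,beta=20),(550,600),interpolation=2);cv2.imwrite("pics/c5.png",h)
E
```

```text
[641.5 -65.1 213. ] [774.4 -71.5 242. ] tab [array([534.6, -39.6,  64.5]), array([528.6, -86.5,  64.5])]
[567.6  22.7  18. ]
[821.2  14.3  18. ]
[ 558.6 -156.7   18. ]
[[214.0, 254.0], [211.0, 221.0], [348.0, 250.0], [349.0, 217.0], [197.0, 291.0], [192.0, 252.0], [366.0, 286.0], [368.0, 246.0], [194.0, 297.0], [189.0, 256.0], [368.0, 292.0], [371.0, 251.0]]
```

View pics/c5.png

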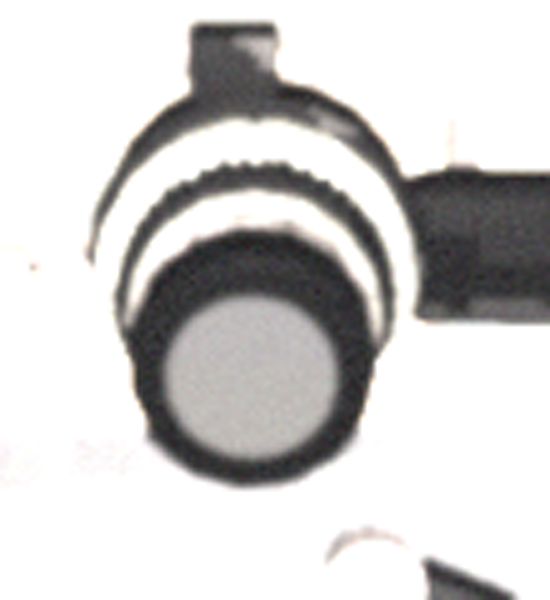

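Request:
servo_tool --pt "0 0.03 0" --pt "0 0.04 0" --pt "-0.003 0.029 0.005" --pt "0 0 0.015" --pt "0 0 0.009" --pt "0 0 0.003" --pt "0 0 0" --pt "0 0 0" --yaw '[0,0,0,0,0,0,0,0]' --hand 0.046

```text
clock: 18.9
eef_pos: [743.3, -72.4, 208.5]
tcp_rot: [2.257, 2.184, 0.0]
force: [-0.9, -0.5, 0.5]
width: 45.9
grip_force: 0.0
```

Request:
servo_tool --pt "0 0 0.001" --pt "0 0 0.001" --pt "0 0 0" --yaw '[0,0,0]'

```text
clock: 19.2
eef_pos: [743.8, -72.4, 205.8]
tcp_rot: [2.258, 2.184, 0.0]
force: [0.3, 0.5, -0.2]
width: 46.0
grip_force: 0.0
```

Request:
servo_tool --pt "0 0 0.001" --pt "0 0 0.001" --pt "0 0 0" --yaw '[0,0,0]'

```text
clock: 19.5
eef_pos: [743.7, -72.3, 203.2]
tcp_rot: [-2.257, -2.184, 0.0]
force: [0.0, 0.1, 0.1]
width: 46.0
grip_force: 0.0
```

Request:
servo_tool --pt "0 0 0.001" --pt "0 0 0.001" --pt "0 0 0" --yaw '[0,0,0]'

```text
clock: 19.8
eef_pos: [743.7, -72.3, 201.2]
tcp_rot: [-2.257, -2.184, 0.0]
force: [-0.5, -0.0, -0.3]
width: 46.0
grip_force: 0.0
```

Request:
servo_tool --pt "0 0 0.001" --pt "0 0 0" --yaw '[0,0]'

```text
clock: 20.0
eef_pos: [743.7, -72.3, 200.3]
tcp_rot: [-2.258, -2.184, 0.0]
force: [-1.1, -0.3, -0.9]
width: 46.2
grip_force: 0.0
```

Request:
servo_tool --pt "0 0 0.001" --pt "0 0 0" --yaw '[0,0]'

```text
clock: 20.2
eef_pos: [743.8, -72.4, 199.5]
tcp_rot: [2.258, 2.184, 0.0]
force: [-0.6, 0.5, 0.0]
width: 46.3
grip_force: 0.0
```

Request:
servo_tool --pt "0 0 0.001" --pt "0 0 0" --yaw '[0,0]'

```text
clock: 20.4
eef_pos: [743.9, -72.3, 199.4]
tcp_rot: [2.258, 2.184, 0.001]
force: [-1.2, 0.3, 3.5]
width: 45.9
grip_force: 1.6
```

Request:
servo_tool --pt "0 0 0.001" --pt "0 0 0" --yaw '[0,0]'

```text
clock: 20.6
eef_pos: [744.0, -72.3, 199.4]
tcp_rot: [2.257, 2.184, 0.001]
force: [-2.2, -0.7, 6.1]
width: 46.3
grip_force: 3.0
```

Request:
servo_tool --pt "0 0 -0.014" --pt "0 0 -0.03" --pt "0 -0.03 0" --pt "0 -0.036 0" --pt "0.0035 -0.0364 0" --pt "0 0 0" --pt "0 0 0" --yaw '[0,0,-0.12,-0.13,-0.14,-0.14,-0.14]' --hand 0.085

```text
clock: 21.3
eef_pos: [640.3, -79.5, 241.7]
tcp_rot: [1.406, 2.809, -0.003]
force: [-0.5, 1.2, 0.5]
width: 84.8
grip_force: 0.0
```

```bash
python3 - <<'E'
from h import *
from station import sense
s=sense();T=R.from_rotvec(s["tcp_rot"]);print(s["eef_pos"],s["tcp_rot"],s["qpos"][6],T.inv().apply(np.array([641.6,-65.8,240])-s["eef_pos"]).round(1),T.as_matrix()[:,1],s["torque"])
E
```

```text
[640.26650024 -79.51754048 241.70490356] [ 1.40619179e+00  2.80887155e+00 -2.78884066e-03] 0.44732606937335145 [10.2  9.3  1.7] [ 0.8005993   0.59919844 -0.00141238] [-0.00491065 -0.03344983 -0.0153327 ]
```

Request:
servo_tool --pt "0.01 0.0093 0" --pt "0 0 0" --pt "0 0 0.02" --pt "0 0 0.02" --pt "0 0 0.01" --pt "0 0 0" --yaw '[0,0,0,0,0,0]'

```text
clock: 21.9
eef_pos: [642.0, -64.8, 189.6]
tcp_rot: [-1.413, -2.802, 0.002]
force: [-0.8, 0.3, 0.3]
width: 84.9
grip_force: 0.0
```

```bash
python3 - <<'E'
from h import *
from station import sense,cams
s=sense();T=R.from_rotvec(s["tcp_rot"]);print(s["eef_pos"],T.inv().apply(np.array([641.6,-65.8,133.7])-s["eef_pos"]).round(1),s["force"])
c=cams.calibration("wrist");a=cams.snapshot("wrist");b=cams.snapshot("side")
u,v=proj(cams.calibration("side"),[[641,-66,190]])[0].astype(int);print(u,v)
cv2.imwrite("pics/c6.png",np.hstack([cv2.resize(cv2.convertScaleAbs(a[130:330,150:410],alpha=2.5,beta=15),(520,400)),cv2.resize(b[v-50:v+50,u-33:u+34],(268,400),interpolation=2)]))
E
```

```text
[642.02525686 -64.82187986 189.61428442] [-0.7 -0.8 55.9] [-0.80249875  0.28010596  0.34218713]
288 184
```

View pics/c6.png

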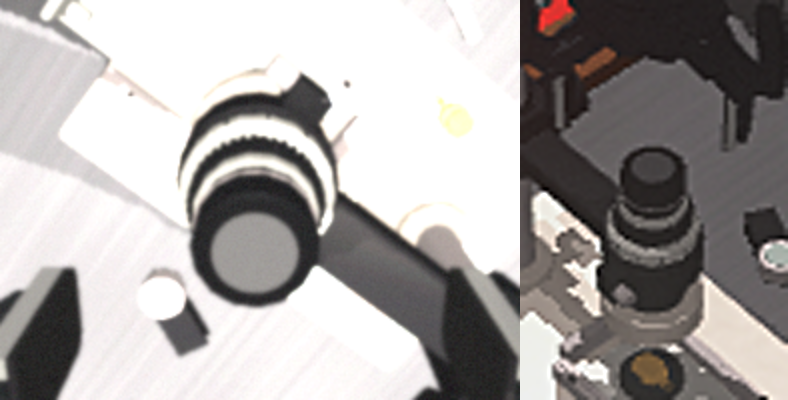

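```bash
python3 - <<'E'
from h import *
from station import sense,cams
s=sense();T=R.from_rotvec(s["tcp_rot"]);p=s["eef_pos"];c=cams.calibration("wrist")
q=back(c,277.5,256,213);print(q,T.inv().apply(q-p).round(1))
for z in(232,237,242):
  print(z,[T.inv().apply(back(c,u,265,z)-p).round(1).tolist() for u in(188.5,375)])
E
```

```text
[644.7 -68.4 213. ] [ -3.5  -1.3 -21. ]
232 [[1.0, -45.6, -40.0], [0.9, 47.6, -40.0]]
237 [[3.6, -43.9, -45.0], [3.5, 45.9, -45.0]]
242 [[6.2, -42.3, -50.0], [6.2, 44.3, -50.0]]
```

Request:
servo_tool --pt "0 -0.0013 0" --pt "0 0 0.015" --pt "0 0 0.015" --pt "0 0 0.01" --pt "0 0 0" --yaw '[0,0,0,0,0]'

```text
clock: 22.5
eef_pos: [639.8, -66.4, 148.3]
tcp_rot: [-1.412, -2.801, 0.003]
force: [-0.5, -0.2, -0.1]
width: 84.9
grip_force: 0.0
```

Request:
servo_tool --pt "0 0 0.01" --pt "0 0 0.004" --pt "0 0 0.002" --pt "0 0 0" --pt "0 0 0" --yaw '[0,0,0,0,0]'

```text
clock: 23.0
eef_pos: [642.4, -66.0, 135.9]
tcp_rot: [1.414, 2.805, 0.001]
force: [-0.2, -0.2, -0.0]
width: 84.6
grip_force: 0.0
```

```bash
python3 - <<'E'
from station import sense
s=sense();print(s["eef_pos"],s["force"],s["torque"],s["qpos"][6])
E
```

```text
[642.44441206 -65.98108779 135.88987342] [-0.22949419 -0.21871478 -0.02165015] [-0.06749807 -0.04831682  0.01820353] 0.36617487860214004
```

Request:
servo_tool --pt "0 -0.0006 0.002" --pt "0 0 0" --pt "0 0 0" --pt "0 0 0" --pt "0 0 0" --yaw '[0,0,0,0,0]' --hand 0.052

```text
clock: 23.5
eef_pos: [641.7, -66.5, 133.6]
tcp_rot: [1.414, 2.805, 0.0]
force: [-0.8, -0.5, 0.4]
width: 51.9
grip_force: 0.0
```

Request:
servo_tool --pt "0 0 0" --pt "0 0 0" --pt "0 0 0" --pt "0 0 0" --yaw '[0,0,0,0]' --hand 0.045

```text
clock: 23.9
eef_pos: [641.2, -66.9, 133.7]
tcp_rot: [-1.414, -2.805, 0.002]
force: [-2.9, -1.3, 4.2]
width: 45.2
grip_force: 10.9
```

```bash
python3 - <<'E'
from station import sense
s=sense();print(s["eef_pos"],s["force"],s["torque"],s["effort"][6],s["width"],s["grip_force"],s["tcp_rot"])
E
```

```text
[641.21106588 -66.85293731 133.72461541] [-2.85824983 -1.32716118  4.22492187] [-0.28068152  0.75036788 -0.01604622] -0.004893363802693784 45.22247616064975 10.941823124885559 [-1.41409910e+00 -2.80476060e+00  1.68650502e-03]
```

Request:
servo_tool --pt "0 0 0" --pt "0 0 0" --pt "0 0 0" --pt "0 0 0" --yaw '[0.04,0.04,0.04,0.04]'

```text
clock: 24.3
eef_pos: [641.2, -66.9, 133.7]
tcp_rot: [-1.635, -2.682, 0.002]
force: [-3.1, -1.3, 3.4]
width: 45.5
grip_force: 10.9
```

```bash
cat > st.py <<'E'
from station import sense
import numpy as np
s=sense();print(s["clock"],s["eef_pos"].round(1),"az",round(2*np.arctan2(s["tcp_rot"][1],s["tcp_rot"][0])%6.28319,3),s["force"].round(1),s["torque"].round(3),"q7",s["qpos"][6].round(3),s["effort"][6].round(3),s["width"].round(1),round(s["grip_force"],1))
E
python3 st.py
```

```text
Traceback (most recent call last):
  File "st.py", line 3, in <module>
    s=sense();print(s["clock"],s["eef_pos"].round(1),"az",round(2*np.arctan2(s["tcp_rot"][1],s["tcp_rot"][0])%6.28319,3),s["force"].round(1),s["torque"].round(3),"q7",s["qpos"][6].round(3),s["effort"][6].round(3),s["width"].round(1),round(s["grip_force"],1))
                                                                                                                                                                                                                     ^^^^^^^^^^^^^^^^
AttributeError: 'float' object has no attribute 'round'
```

```bash
sed -i 's/s\["width"\].round(1)/round(s["width"],1)/' st.py; python3 st.py
```

```text
24.3 [641.2 -66.9 133.7] az 2.047 [-3.1 -1.3  3.4] [-0.285  0.686  0.127] q7 0.219 0.109 45.5 10.9
```

Request:
servo_tool --pt "0 0 0" --pt "0 0 0" --pt "0 0 0" --pt "0 0 0" --pt "0 0 0" --yaw '[0.05,0.05,0.05,0.05,0.04]'

```text
clock: 24.8
eef_pos: [641.3, -66.8, 133.7]
tcp_rot: [-1.945, -2.467, 0.002]
force: [-3.1, -0.1, 3.4]
width: 45.3
grip_force: 10.9
```

```bash
python3 st.py
```

```text
24.8 [641.3 -66.8 133.7] az 1.806 [-3.1 -0.1  3.4] [-0.24   0.654  0.144] q7 -0.0 0.083 45.3 10.9
```

Request:
servo_tool --pt "0 0 0" --pt "0 0 0" --pt "0 0 0" --pt "0 0 0" --pt "0 0 0" --pt "0 0 0" --yaw '[0.05,0.05,0.05,0.05,0.05,0.05]'

```text
clock: 25.4
eef_pos: [641.3, -66.8, 133.7]
tcp_rot: [2.292, 2.149, -0.002]
force: [-2.6, -1.2, 3.2]
width: 45.1
grip_force: 10.9
```

```bash
python3 st.py
```

```text
25.4 [641.3 -66.8 133.7] az 1.506 [-2.6 -1.2  3.2] [-0.265  0.652  0.119] q7 -0.275 0.168 45.1 10.9
```

Request:
servo_tool --pt "0 0 0" --pt "0 0 0" --pt "0 0 0" --pt "0 0 0" --yaw '[0.02,0.02,0.02,0.02]'

```text
clock: 25.8
eef_pos: [641.4, -66.8, 133.7]
tcp_rot: [-2.376, -2.055, 0.001]
force: [-3.8, -2.3, 5.3]
width: 45.2
grip_force: 11.0
```

```bash
python3 st.py
```

```text
25.8 [641.4 -66.8 133.7] az 1.426 [-3.8 -2.3  5.3] [-0.325  0.912  0.198] q7 -0.348 0.003 45.2 11.0
```

Request:
servo_tool --pt "0 0 0" --yaw '[0.01]'

```text
clock: 25.9
eef_pos: [641.4, -66.8, 133.7]
tcp_rot: [-2.386, -2.044, 0.001]
force: [-3.8, -1.6, 6.3]
width: 45.3
grip_force: 11.0
```

```bash
python3 st.py
```

```text
25.9 [641.4 -66.8 133.7] az 1.417 [-3.8 -1.6  6.3] [-0.342  0.953  0.15 ] q7 -0.357 -0.088 45.3 11.0
```

Request:
servo_tool --pt "0 0 0" --yaw '[0.01]'

```text
clock: 26.0
eef_pos: [641.4, -66.7, 133.7]
tcp_rot: [-2.396, -2.032, 0.001]
force: [-3.7, -1.4, 4.8]
width: 44.9
grip_force: 11.0
```

```bash
python3 st.py
```

```text
26.0 [641.4 -66.7 133.7] az 1.407 [-3.7 -1.4  4.8] [-0.293  1.001  0.11 ] q7 -0.366 -0.063 44.9 11.0
```

Request:
servo_tool --pt "0 0 0" --pt "0 0 0" --pt "0 0 0" --yaw '[0.015,0.015,0.015]'

```text
clock: 26.3
eef_pos: [641.4, -66.8, 133.7]
tcp_rot: [2.441, 1.977, -0.001]
force: [-4.4, -0.8, 5.5]
width: 44.9
grip_force: 11.1
```

```bash
python3 st.py
```

```text
26.3 [641.4 -66.8 133.7] az 1.362 [-4.4 -0.8  5.5] [-0.299  0.968  0.124] q7 -0.407 -0.033 44.9 11.1
```

Request:
servo_tool --pt "0 0 0" --pt "0 0 0" --pt "0 0 0" --yaw '[0.015,0.015,0.015]'

```text
clock: 26.6
eef_pos: [641.4, -66.8, 133.7]
tcp_rot: [2.485, 1.922, -0.001]
force: [-3.9, -1.0, 6.3]
width: 44.9
grip_force: 11.1
```

```bash
python3 st.py
```

```text
26.6 [641.4 -66.8 133.7] az 1.317 [-3.9 -1.   6.3] [-0.308  0.953  0.108] q7 -0.449 -0.033 44.9 11.1
```

Request:
servo_tool --pt "0 0 0" --pt "0 0 0" --pt "0 0 0" --yaw '[0.02,0.02,0.02]'

```text
clock: 26.9
eef_pos: [641.4, -66.8, 133.7]
tcp_rot: [2.542, 1.846, -0.001]
force: [-3.3, -2.6, 5.0]
width: 45.2
grip_force: 11.0
```

```bash
python3 st.py
```

```text
26.9 [641.4 -66.8 133.7] az 1.256 [-3.3 -2.6  5. ] [-0.244  0.949  0.178] q7 -0.504 -0.004 45.2 11.0
```

Request:
servo_tool --pt "0 0 0" --pt "0 0 0" --pt "0 0 0" --yaw '[0.02,0.02,0.02]'

```text
clock: 27.2
eef_pos: [641.4, -66.8, 133.7]
tcp_rot: [2.596, 1.769, -0.001]
force: [-3.6, -1.3, 5.3]
width: 45.4
grip_force: 11.0
```

```bash
python3 st.py
```

```text
27.2 [641.4 -66.8 133.7] az 1.196 [-3.6 -1.3  5.3] [-0.277  0.95   0.084] q7 -0.559 -0.004 45.4 11.0
```

Request:
servo_tool --pt "0 0 0" --pt "0 0 0" --pt "0 0 0" --yaw '[0.02,0.02,0.02]'

```text
clock: 27.5
eef_pos: [641.6, -66.4, 133.6]
tcp_rot: [2.647, 1.691, -0.0]
force: [-4.3, -1.8, 4.4]
width: 45.1
grip_force: 11.1
```

```bash
python3 st.py
```

```text
27.5 [641.6 -66.4 133.6] az 1.137 [-4.3 -1.8  4.4] [-0.379  0.749  0.27 ] q7 -0.614 -0.136 45.1 11.1
```

Request:
servo_tool --pt "0 0 0" --yaw '[0]'

```text
clock: 27.6
eef_pos: [641.6, -66.5, 133.6]
tcp_rot: [2.646, 1.692, -0.0]
force: [-3.0, -0.4, 5.0]
width: 45.6
grip_force: 11.1
```

```bash
python3 st.py
```

```text
27.6 [641.6 -66.5 133.6] az 1.138 [-3.  -0.4  5. ] [-0.273  0.809  0.234] q7 -0.613 -0.288 45.6 11.1
```

Request:
servo_tool --pt "0 0 0" --yaw '[0.01]'

```text
clock: 27.7
eef_pos: [641.7, -66.2, 133.6]
tcp_rot: [2.655, 1.679, 0.0]
force: [-3.8, -1.5, 4.8]
width: 45.7
grip_force: 11.1
```

```bash
python3 st.py
```

```text
27.7 [641.7 -66.2 133.6] az 1.128 [-3.8 -1.5  4.8] [-0.314  0.757  0.282] q7 -0.623 -0.172 45.7 11.1
```

Request:
servo_tool --pt "0 0 0" --pt "0 0 0" --yaw '[0.01,0]'

```text
clock: 27.9
eef_pos: [641.7, -66.2, 133.5]
tcp_rot: [-2.664, -1.665, -0.001]
force: [-3.5, -1.0, 4.6]
width: 45.1
grip_force: 11.2
```

```bash
python3 st.py
```

```text
27.9 [641.7 -66.2 133.5] az 1.117 [-3.5 -1.   4.6] [-0.266  0.77   0.115] q7 -0.632 -0.181 45.1 11.2
```

Request:
servo_tool --pt "0 0 0" --yaw '[0.01]'

```text
clock: 28.0
eef_pos: [641.6, -66.3, 133.5]
tcp_rot: [-2.672, -1.652, -0.0]
force: [-3.7, -0.7, 4.9]
width: 45.4
grip_force: 11.2
```

```bash
python3 st.py
```

```text
28.0 [641.6 -66.3 133.5] az 1.108 [-3.7 -0.7  4.9] [-0.181  0.741  0.388] q7 -0.641 -0.237 45.4 11.2
```

Request:
servo_tool --pt "0 0 0" --yaw '[0.01]'

```text
clock: 28.1
eef_pos: [641.7, -66.2, 133.5]
tcp_rot: [-2.68, -1.639, -0.001]
force: [-4.1, -1.3, 3.7]
width: 45.2
grip_force: 11.1
```

```bash
python3 st.py
```

```text
28.1 [641.7 -66.2 133.5] az 1.098 [-4.1 -1.3  3.7] [-0.405  0.842  0.237] q7 -0.651 -0.32 45.2 11.1
```

Request:
servo_tool --pt "0 0 0" --pt "0 0 0" --yaw '[0.015,0.015]'

```text
clock: 28.3
eef_pos: [641.7, -66.2, 133.4]
tcp_rot: [-2.705, -1.597, -0.001]
force: [-3.2, -1.4, 3.7]
width: 45.1
grip_force: 11.3
```

```bash
python3 st.py
```

```text
28.3 [641.7 -66.2 133.4] az 1.067 [-3.2 -1.4  3.7] [-0.059  0.604  0.36 ] q7 -0.679 -0.232 45.1 11.3
```

Request:
servo_tool --pt "0 0 0" --pt "0 0 0" --pt "0 0 0" --pt "0 0 0" --pt "0 0 0" --pt "0 0 0" --yaw '[0,0,0,0,0,0]' --hand 0.085

```text
clock: 28.9
eef_pos: [641.7, -66.4, 133.5]
tcp_rot: [-2.704, -1.599, -0.0]
force: [0.9, 0.5, -0.1]
width: 85.0
grip_force: 0.0
```

Request:
servo_tool --pt "0 0 -0.01" --pt "0 0 -0.015" --pt "0 0 -0.02" --pt "0 0 -0.02" --pt "0 0 -0.02" --pt "0 0 -0.02" --pt "0 0 -0.01" --pt "0 0 0" --pt "0 0 0" --pt "0 0 0" --yaw '[0,0,0,0,0,0,0,0,0,0]'

```text
clock: 29.9
eef_pos: [640.7, -66.6, 247.1]
tcp_rot: [-2.703, -1.598, 0.003]
force: [-0.3, 0.3, -0.4]
width: 84.8
grip_force: 0.0
```

```bash
python3 st.py; python3 -c "
from station import job
print(job.hand_in())"
```

```text
29.9 [640.7 -66.6 247.1] az 1.068 [-0.3  0.3 -0.4] [ 0.009 -0.019 -0.04 ] q7 -0.631 0.0 84.8 0.0
the job is handed in; nothing more can be done
None
```

I pushed the shuttle home and turned the focus ring clockwise about 1.07 rad to what felt like its close-up stop. The arm then released and backed clear, and I handed the job in at about 30 s; no verdict came back, and the stop was judged only by the ring torque rising from about 0.12 to about 0.27 N m (peak 0.39, below the 0.45 N m slip limit).

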